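Clamp the carved printing block in the repair jig

TASK

Lay the carved wooden printing block flat and carved side up on the middle of the jig on the cutting mat, between the steel fence and the cork-faced jaw, crosswise, with one long side facing the jaw. Loosen the clamp knob, slide the carriage until the block is pushed up against the fence and the sprung jaw gives by 2 or 3 mm, then tighten the knob so that the jaw keeps its pressure, and let go. Leave the other things on the table where they are.

Things in the scene. Friction and masses are not known exactly. Their poses are not given: they have to be found in the camera images.
- jig: Aluminium base plate of the jig, 150 (x) by 360 (y) by 12 mm, fixed on the 3 mm mat; place and yaw vary. Origin: centre of its underside. Its y axis is the sliding direction, from carriage to fence; its -x side faces the robot.
- carriage (a joint): Travel of the carriage along the jig's +y, 0 to 0.15 m. A grey casting 163 (x) by 50 mm (y), top 38 mm above the jig's underside, with a raised wedge up to 79 mm, whose face slopes 28 degrees towards -x and carries the knob. Clamped at the start; when freed it slides with about 1.5 N of friction.
- jaw: Cork-faced steel plate, 110 (x) by 9 by 27 mm high, on the carriage's +y side, 2 mm clear of the bed. Sprung: it gives up to 5 mm towards the carriage, at 3.5 N per mm (1.4 N to start it), then is solid. Origin: middle of its back, 9 mm behind its face.
- jaw_face (a point): Centre of the jaw's cork face. It moves with carriage and jaw; 137 to 181 mm short of the fence at the start.
- knob_grip (a point): Point to grip on the knob's axis, in mid-wing, 32 mm out from the sloping face; moves with the carriage. The axis is square to that face: it leans 0.48 rad (28 degrees) from vertical towards the jig's -x, so lean the tool as much. Black wing 46 mm long, 13 thick, from 14 to 42 mm out from the face, over a hub 38 mm across. Own z axis: out along the axis.
- knob (a joint): Clamp knob angle, rad; grows clockwise seen from outside, which tightens; 0 loosest, 2.5 end stop. At 1.25 the wing points straight up and down the slope. The brake bites from about 1.0, is locked from 1.5. Torque to turn: 0.18 N m loose, about 0.3 N m firmly locked. Stays where left. Locked at 1.55 to 1.75 at the start.
- block: Carved wooden printing block, 110 (x) by 56 (y) by 27 mm, fine ridges on top, about 0.16 kg, loose on the mat at the start. Origin: centre of its underside; z up.
- cup: White mug, 84 mm across, 56 mm high, beyond one end of the block. Bystander. Origin: centre of its underside.
- cone: Paper-white thread cone, 68 mm across, 120 mm high, behind the jig. Bystander. Origin: centre of its underside.
- brush: Brush, 170 mm long, lying in front of the jig. Bystander. Origin under its middle.
- jar: Glass jar with a steel lid, 56 mm across, 60 mm high, beside the carriage end of the jig. Bystander. Origin: centre of its underside.
- weight: Brass weight with a button on top, 60 mm across, 66 mm high, behind the jig. Bystander. Origin: centre of its underside.
- sprayer: Spray bottle, 76 mm across, 180 mm high, at the near right. Bystander. Origin: centre of its underside.
- bed (a point): Middle of the bed's top, 12 mm above the jig's origin, same axes. The fence is a fixed steel angle 130 mm long (x), 34 mm high over the bed. It is set anew each time: its face lies between 101 and 115 mm along +y from here and is not reported; find it by touch.

How it is judged:
On the way:
1. the clamp knob is loosened so that the carriage is free (value of joint knob below 0.95 rad), for 0.1 s.
At the end, for the whole second after the job is handed in: The block lies flat and right side up on the jig's bed (within 2.5 mm in height, 0.06 rad of level), square to it within 0.06 rad and within 40 mm of its middle line, pressed against the fence by the sprung jaw with 3 to 25 N, with the knob locked (above 1.45 rad), all at rest (value of joint knob above 1.45 rad and contact force between jaw and block between 3 and 25 N and x of block in the frame of jig between -0.04 and 0.04 m and z of block in the frame of jig between 0.009 and 0.0145 m and angle between block's own z axis and vertical below 0.06 rad and angle between the y axis of block and the y axis of jig, either way round below 0.06 rad and linear speed of block below 0.01 m/s); the robot touches nothing.
It fails at once if the jaw crushes the block (over 45 N) (contact force between jaw and block above 45 N).
It fails at once if the carriage is forced along while clamped (value of joint knob above 1.4 rad and velocity of joint carriage above 0.04 m/s).
It fails at once if a bystander is pushed more than 40 mm (distance of any of cup, cone, brush, jar, weight, sprayer from where it was at the start of the episode above 0.04 m).
It also fails if it takes over 54 s, if anything falls off the work surface, if the arm or the gripper's body presses on something with over 40 N, if the wrist force passes 120 N, or if a joint passes its speed limit or range.

ROBOT

A 6-joint arm with a two-finger parallel gripper is mounted at the origin on the work surface. World frame = base frame: x ahead of the robot, y to its left, z up, the work surface at z = 0. Lengths are in m, angles in rad, forces in N, time in s.
With the tool pointing down it reaches from about 0.375 to 0.9 m from the base axis. Payload 3.1 kg.
Tool frame: the origin (TCP) lies midway between the tips of the shut fingers; the grasp point (between the pads) lies 19 mm behind it; z points along the fingers, y is the direction in which the jaws open and shut (so a half turn about z gives the same grasp; the last joint's range is limited). The gripper opens to 85 mm and grips with 20 to 120 N. Pads are 22 mm wide; open, the fingers measure 114 mm over their backs; the gripper's body (76 mm by 85 mm) begins 54 mm behind the grasp point. The pads swing forward as they close: fully open they stand 13 mm farther back than shut.
Start: joints at [-1.403, 0.527, 1.433, -0, 1.181, -0.178], TCP at [0.212, -0.588, 0.231] pointing down, gripper open.
Joint ranges: [-3.08, 3.08], [-0.75, 2.2], [0.22, 2.44], [-1.43, 4.57], [0, 2.65], [-2.85, 2.85]. Speed limits (rad/s): [2.79, 2.79, 3.14, 3.14, 3.14, 3.14].

INTERFACE

Orientations are given as a rotation vector (axis times angle).
In Python, from workcell import manip gives the robot as it stands.
- The arm moves only by the tool jog_arm, never from a script. Its argument "deltas" is a list of rows, each an object of numbers: "tx", "ty", "tz": the shift along the world's x, y, z in mm; "yaw": the turn about the world's z in rad. A call has 1 to 20 rows; each row shifts and turns the commanded pose from where the row before left it; what a row does not reach is not made up. A row lasts 1/12 s, in which the tool goes at most 41.7 mm and 7.16 degrees, less where a joint would pass 70% of its speed; a pose out of reach is approached as far as the arm can. A call with a gripper value outside its range is refused whole. "hand" is the closure in counts, from 0 (fully open) to 255 (shut), set as the call begins (left out, the last holds). The fingers move at their own pace and stop on an object; "force" is the grip in N (left out, the last holds). Time passes only in rows, so rows that do not move let the fingers close. It gives the time, the measured TCP pose, the force and the opening at its end, in the units of the state.
- manip.observe(): the state, without advancing time (a new reading comes with each control period).
- manip.capture(name): name is "scene" or "side" or "wrist"; returns a dict with "pixels" (480x640x3 uint8, red, green, blue), "mtx" (3x3 intrinsics, pixels), "R" (3x3) and "t" (3): a world point X has camera coordinates R X + t; the wrist camera has in their place "mount" (4x4, takes a point from camera to tool coordinates, whose origin is the TCP and whose axes are the flange's). Camera axes: x right, y down, z forward; pixel columns grow to the right and rows downward; lengths in m; the calibration is good to about 2 mm. A picture is of the moment at which its call begins: read the wrist's pose just before it. There is no depth.
- manip.hand_in(): hands the job in, once; it reports no verdict.
Trained networks look in the newest picture that a camera, given by its name, has taken for a name from the list of things; names that differ only in an ending like _2 or _b are one class to them, and where a whole thing is asked for, a point or a joint stands for the part that bears it (a point fixed in the world has none). Each returns a list of dicts, best first, with "p" (0 to 1); they miss things now and then, are a little off and sometimes report something else, mostly with a low value. They report only what shows in the picture. A call takes as long as a camera call.
- manip.cut_out(camera, target): "region" (480x640 bool, what is visible of it) and "box" ([centre column, centre row, width, height] in pixels, round what is visible of it).
- manip.tip_of(camera, target): "location" ([column, row] in pixels: a listed point, or the origin of a listed thing).
The state is a dict: "time_s": time; "joint_pos": joint angles; "joint_velocities": joint speeds; "joint_torque": joint torques, N m; "position": TCP position; "tcp_rot": TCP orientation; "ft_force": force on the tool from outside, world axes, zero at the start; "moment": the same for the moment, N m; "grip_width": finger opening in m.
Only numpy, scipy, OpenCV 4.12 (cv2) and the standard library are available. Lean on these libraries where they do the work, as an engineer would, in place of code of your own. Each camera call takes 0.05 s, during which the arm holds its last target. There are 200 camera calls.

## Working session

There is one attempt and no reset: what is moved stays moved. The work goes in short steps, Python scripts to look and compute and a tool call to move; the robot and the scene stay as the last step left them, time stands still between calls to the robot, and variables do not carry over. Pictures are saved under pics/ and viewed, about 8 in all and at most 12, crops included, and the job is handed in when it is done.

Besides the shell and the picture viewer there is one more tool, called as name([rows], argument=value, ...), one row to a line, values as JSON. jog_arm: Moves the arm, as the interface text tells. Its arguments: {"type":"object","properties":{"deltas":{"type":"array","items":{"type":"object","properties":{"tx":{"type":"number"},"ty":{"type":"number"},"tz":{"type":"number"},"yaw":{"type":"number"}}}},"hand":{"type":"number"},"force":{"type":"number"}},"required":["deltas"]}

```bash
mkdir -p pics
cat > h.py <<'E'
import numpy as np, cv2
from workcell import manip
def ray(c,uv):
    d=np.linalg.inv(c['mtx'])@np.array([uv[0],uv[1],1.]); R=np.array(c['R']);t=np.array(c['t'])
    return -R.T@t, R.T@d
def atz(c,uv,z):
    o,d=ray(c,uv); return o+d*(z-o[2])/d[2]
def wristcam(c,s):
    Rt=cv2.Rodrigues(np.array(s['tcp_rot'],float))[0]; T=np.eye(4);T[:3,:3]=Rt;T[:3,3]=s['position']
    M=T@np.array(c['mount']); c['R']=M[:3,:3].T; c['t']=-M[:3,:3].T@M[:3,3]; return c
def tri(c1,p1,c2,p2):
    P=[np.array(c['mtx'])@np.c_[c['R'],c['t']] for c in (c1,c2)]
    X=cv2.triangulatePoints(P[0],P[1],np.array(p1,float).reshape(2,1),np.array(p2,float).reshape(2,1)).ravel()
    return X[:3]/X[3]
E
python3 - <<'E'
from h import *
np.set_printoptions(precision=4,suppress=True)
cs={}
for n in('scene','side'):
    cs[n]=manip.capture(n); cv2.imwrite(f'pics/{n}0.png',cs[n]['pixels'][:,:,::-1]); print(n,ray(cs[n],(320,240)))
for t in 'jig jaw_face knob_grip block cup cone jar weight bed brush sprayer jaw'.split():
    p={}
    for n in cs:
        r=manip.tip_of(n,t)
        if r: p[n]=r[0]['location']; print(t,n,np.round(r[0]['location'],1),round(r[0]['p'],2))
    if len(p)==2: print('   ',tri(cs['scene'],p['scene'],cs['side'],p['side']))
print(manip.observe())
E
```

```text
scene (array([ 0.7991, -0.4414,  0.9092]), array([-0.2454,  0.4618, -0.8525]))
side (array([-0.0633,  0.7833,  0.6533]), array([ 0.5372, -0.6852, -0.492 ]))
jig scene [287.9 296.8] 0.92
jig side [347.5 256.6] 0.7
    [ 0.5463 -0.1023  0.0039]
jaw_face scene [281.2 310.9] 0.73
jaw_face side [359.2 240.7] 0.92
    [ 0.5513 -0.1464  0.0266]
knob_grip scene [264.  312.4] 0.94
knob_grip side [367.8 212.7] 0.72
    [ 0.5484 -0.1814  0.0896]
block scene [343.2 140.4] 0.67
block side [244.  379.3] 0.86
    [0.4465 0.3368 0.0016]
cup scene [394.5 145.9] 0.74
cup side [179.3 359.4] 0.55
    [0.5684 0.3784 0.0039]
cone scene [360.2 281.1] 0.68
cone side [283.6 255.8] 0.84
    [ 0.6604 -0.0016  0.0068]
jar scene [270.9 422.8] 0.82
jar side [367.5 214.7] 0.69
    [ 0.6426 -0.3275 -0.0024]
weight scene [335.7 363.5] 0.73
bed scene [288.  291.3] 0.61
bed side [349.8 254.9] 0.88
    [ 0.54   -0.0971  0.0136]
brush scene [252.2 251.5] 0.96
brush side [384.4 287. ] 0.92
    [ 0.4166 -0.0498  0.0026]
sprayer scene [127.2 366.3] 0.94
jaw scene [276.9 315.2] 0.69
jaw side [357.4 237.8] 0.59
    [ 0.5555 -0.1551  0.0293]
{'time_s': 1.3, 'joint_pos': array([-1.4035,  0.5275,  1.4327, -0.    ,  1.1814, -0.1785]), 'joint_velocities': array([ 0.0006, -0.0011,  0.0006, -0.0003,  0.0012, -0.0009]), 'joint_torque': array([ -0.0019, -44.2335, -17.8419,  -0.0005,   0.0008,  -0.    ]), 'position': array([ 0.2119, -0.588 ,  0.2313]), 'tcp_rot': array([-3.0947, -0.5405,  0.    ]), 'ft_force': array([ 0.7691, -0.1781, -0.7794]), 'moment': array([-0.0006, -0.0025, -0.0272]), 'grip_width': 0.08568464017364565}
```

View pics/scene0.png

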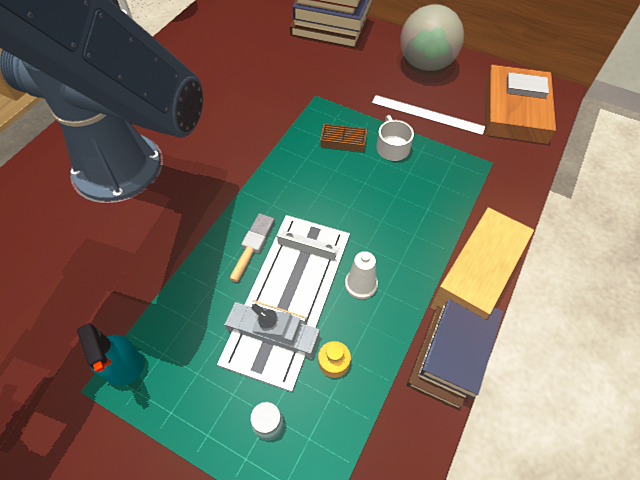

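View pics/side0.png

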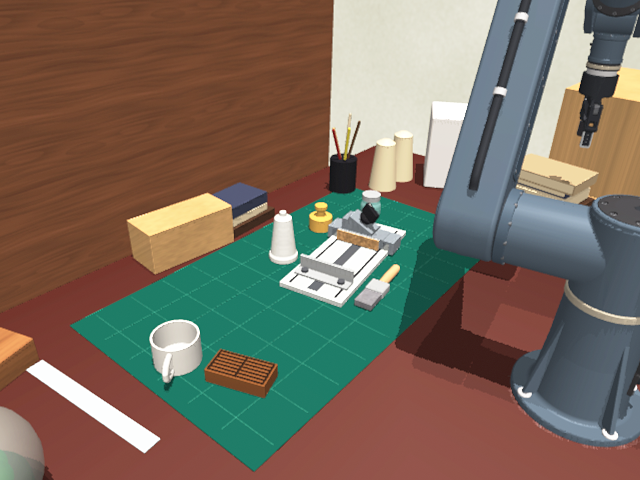

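Run:
```python
from h import *
np.set_printoptions(precision=4,suppress=True)
c=manip.capture('scene'); 
m=manip.cut_out('scene','jig')[0]
P=[atz(c,p,0.015) for p in [(218,365),(292,388),(350,232),(285,216)]]
for a,b in zip(P,P[1:]+P[:1]): d=b-a; print(a[:2],np.hypot(*d[:2]),np.arctan2(d[1],d[0]))
print('ctr',np.mean(P,0))
b=manip.cut_out('scene','block')[0]; print(b['p'],b['box'])
hull=cv2.minAreaRect(np.argwhere(b['region'])[:,::-1].astype(np.float32)); print(hull)
B=[atz(c,p,0.03) for p in [(322,125),(367,128),(366,148),(321,142)]]
for a,q in zip(B,B[1:]+B[:1]): d=q-a; print(a[:2],np.hypot(*d[:2]),np.arctan2(d[1],d[0]))
print('blk',np.mean(B,0))
im=c['pixels'][:,:,::-1]
k=cv2.resize(im[270:400,200:360],None,fx=4,fy=4,interpolation=2); l=cv2.resize(im[100:170,300:420],None,fx=4,fy=4,interpolation=2)
o=np.zeros((600,640+0,3),np.uint8); 
cv2.imwrite('pics/k.png',k)
print(atz(c,manip.tip_of('scene','weight')[0]['location'],.003),atz(c,manip.tip_of('scene','knob_grip')[0]['location'],.09))
```

```text
[ 0.5043 -0.2894] 0.14595944075620518 0.20070986881188985
[ 0.6473 -0.2603] 0.35758061030687327 1.7318089855514678
[0.59   0.0926] 0.15064584024456407 -2.9309908205424353
[0.4426 0.0611] 0.35593586520636344 -1.396814104989138
ctr [ 0.546 -0.099  0.015]
0.91 [344.0, 138.2, 45.7, 31.3]
((343.3378601074219, 137.6279754638672), (44.282833099365234, 23.835615158081055), 6.709836483001709)
[0.3894 0.3359] 0.11317581105758164 0.4075831818291785
[0.4933 0.3808] 0.06704295297921917 -1.1642776047397847
[0.5198 0.3192] 0.11108271765238056 -2.820139240047697
[0.4144 0.2841] 0.05753869439618325 2.020685383733916
blk [0.4542 0.33   0.03  ]
[ 0.689  -0.1765  0.003 ] [ 0.5479 -0.1847  0.09  ]
```

View pics/k.png

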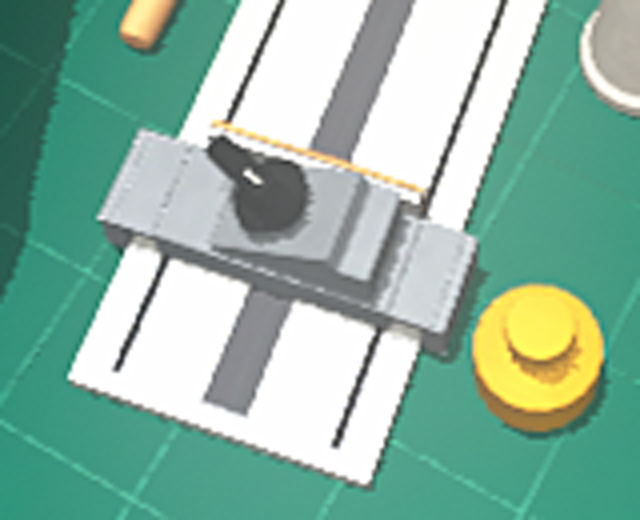

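jog_arm([
  {"tx": 24, "ty": 29, "tz": 3, "yaw": -0.04},
  {"tx": 24, "ty": 29, "tz": 3, "yaw": -0.04},
  {"tx": 24, "ty": 29, "tz": 0, "yaw": -0.04},
  {"tx": 24, "ty": 29, "tz": 0, "yaw": -0.04},
  {"tx": 24, "ty": 29, "tz": 0, "yaw": -0.04},
  {"tx": 24, "ty": 29, "tz": 0, "yaw": -0.04},
  {"tx": 24, "ty": 29, "tz": 0, "yaw": -0.04},
  {"tx": 24, "ty": 29, "tz": 0, "yaw": -0.04},
  {"tx": 24, "ty": 29, "tz": 0, "yaw": -0.04},
  {"tx": 24, "ty": 29, "tz": 0, "yaw": -0.04},
  {"tx": 24, "ty": 29, "tz": 0, "yaw": -0.04},
  {"tx": 24, "ty": 29, "tz": 0, "yaw": -0.04},
  {"tx": 24, "ty": 29, "tz": -10, "yaw": -0.04},
  {"tx": 22, "ty": 27, "tz": -10, "yaw": -0.02},
  {"tx": 0, "ty": 0},
], hand=0)

```text
invalid input at $.deltas[14]: expected keys tx, ty, tz, yaw
```

Run:
```python
from h import *
np.set_printoptions(precision=4,suppress=True)
s=manip.observe(); c=wristcam(manip.capture('wrist'),s); cv2.imwrite('pics/w1.png',c['pixels'][:,:,::-1])
print(s['position'],s['tcp_rot'],s['joint_pos'])
sc=manip.capture('scene')
for t,z in [('knob_grip',.09),('jaw_face',.03),('bed',.015),('weight',.003)]:
    for n,C in (('wrist',c),('scene',sc)):
        r=manip.tip_of(n,t)
        if r: print(n,t,np.round(r[0]['location']),r[0]['p'],atz(C,r[0]['location'],z))
print(tri(c,manip.tip_of('wrist','knob_grip')[0]['location'],sc,manip.tip_of('scene','knob_grip')[0]['location']))
print('cam',ray(c,(320,240)))
```

```text
[ 0.2119 -0.588   0.2313] [-3.0947 -0.5405  0.    ] [-1.4035  0.5275  1.4327 -0.      1.1814 -0.1785]
scene knob_grip [261. 314.] 0.92 [ 0.5441 -0.1869  0.09  ]
scene bed [290. 292.] 0.75 [ 0.5471 -0.0958  0.015 ]
scene weight [334. 364.] 0.57 [ 0.6924 -0.1814  0.003 ]Traceback (most recent call last):
  File "<stdin>", line 10, in <module>
IndexError: list index out of range
```

View pics/w1.png

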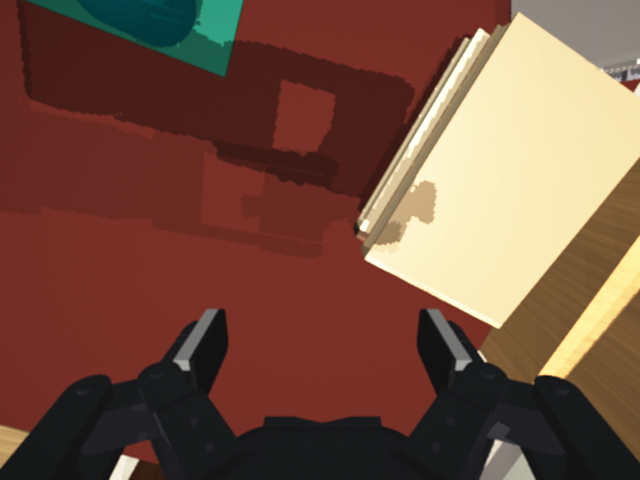

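jog_arm([
  {"tx": 24, "ty": 29, "tz": 3, "yaw": -0.04},
  {"tx": 24, "ty": 29, "tz": 3, "yaw": -0.04},
  {"tx": 24, "ty": 29, "tz": 0, "yaw": -0.04},
  {"tx": 24, "ty": 29, "tz": 0, "yaw": -0.04},
  {"tx": 24, "ty": 29, "tz": 0, "yaw": -0.04},
  {"tx": 24, "ty": 29, "tz": 0, "yaw": -0.04},
  {"tx": 24, "ty": 29, "tz": 0, "yaw": -0.04},
  {"tx": 24, "ty": 29, "tz": 0, "yaw": -0.04},
  {"tx": 24, "ty": 29, "tz": 0, "yaw": -0.04},
  {"tx": 24, "ty": 29, "tz": 0, "yaw": -0.04},
  {"tx": 24, "ty": 29, "tz": 0, "yaw": -0.04},
  {"tx": 24, "ty": 29, "tz": 0, "yaw": -0.04},
  {"tx": 24, "ty": 29, "tz": -10, "yaw": -0.04},
  {"tx": 22, "ty": 27, "tz": -10, "yaw": -0.02},
  {"tx": 0, "ty": 0, "tz": 0, "yaw": 0},
], hand=0)

```text
time_s: 3.35
position: [0.5481, -0.1785, 0.2158]
tcp_rot: [-3.124, 0.296, 0.001]
ft_force: [-0.5, 0.5, 0.5]
grip_width: 0.0857
```

Run:
```python
from h import *
np.set_printoptions(precision=4,suppress=True)
s=manip.observe(); c=wristcam(manip.capture('wrist'),s); cv2.imwrite('pics/w2.png',c['pixels'][:,:,::-1])
print(s['position'],s['tcp_rot'],s['joint_pos'])
sc=manip.capture('scene')
for t,z in [('knob_grip',.09),('jaw_face',.03),('bed',.015)]:
    p={}
    for n,C in (('wrist',c),('scene',sc)):
        r=manip.tip_of(n,t)
        if r: print(n,t,np.round(r[0]['location']),r[0]['p'],atz(C,r[0]['location'],z)); p[n]=r[0]['location']
    if len(p)==2: print(tri(c,p['wrist'],sc,p['scene']))
print('cam',ray(c,(320,240)))
```

```text
[ 0.5481 -0.1785  0.2158] [-3.1243  0.2963  0.0009] [-0.51    0.4812  1.5725  0.0032  1.0898  1.2484]
wrist knob_grip [333. 240.] 0.59 [ 0.5416 -0.1864  0.09  ]
scene knob_grip [261. 310.] 0.84 [ 0.5398 -0.1817  0.09  ]
[ 0.5454 -0.1868  0.1057]
wrist jaw_face [295. 216.] 0.8 [ 0.555  -0.1512  0.03  ]
scene jaw_face [282. 311.] 0.55 [ 0.5575 -0.144   0.03  ]
[ 0.5647 -0.1547  0.0609]
wrist bed [252. 230.] 0.76 [ 0.5448 -0.1011  0.015 ]
scene bed [290. 292.] 0.82 [ 0.5471 -0.0961  0.015 ]
[ 0.5561 -0.1104  0.0512]
cam (array([ 0.6289, -0.1946,  0.359 ]), array([-0.3014,  0.0671, -0.9512]))
```

View pics/w2.png

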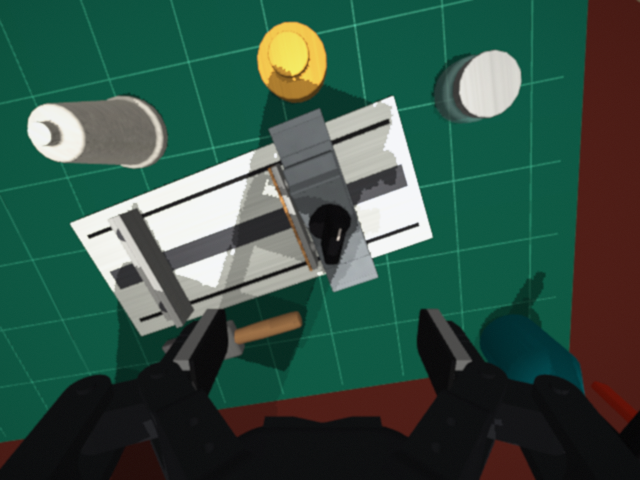

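```bash
cat > kn.py <<'E'
from h import *
from scipy.optimize import least_squares
np.set_printoptions(precision=4,suppress=True)
def multi(t,n=3,cams=('wrist','scene','side')):
    obs=[]
    for i in range(n):
        for cn in cams:
            s=manip.observe(); c=manip.capture(cn)
            if cn=='wrist': c=wristcam(c,s)
            r=manip.tip_of(cn,t)
            if r and r[0]['p']>.4: obs.append((cn,c,np.array(r[0]['location'])))
    def f(X):
        o=[]
        for cn,c,p in obs:
            q=np.array(c['mtx'])@(np.array(c['R'])@X+c['t']); o+=list((q[:2]/q[2]-p))
        return o
    r=least_squares(f,[.55,-.1,.05],loss='soft_l1'); return r.x,[(o[0],*np.round(e)) for o,e in zip(obs,np.array(f(r.x)).reshape(-1,2))]
E
python3 - <<'E'
from kn import *
s=manip.observe(); c=wristcam(manip.capture('wrist'),s)
P=[atz(c,p,0.015) for p in [(72,222),(140,336),(432,238),(394,97)]]
for a,b in zip(P,P[1:]+P[:1]): d=b-a; print(a[:2],np.hypot(*d[:2]),np.arctan2(d[1],d[0]))
print('ctr',np.mean(P,0))
for t in ('knob_grip','jaw_face'): print(t,*multi(t))
print('fence top',[atz(c,p,.049) for p in [(110,222),(176,326)]])
E
```

```text
[0.5886 0.0792] 0.15015979443680788 -3.011854452409242
[0.4397 0.0598] 0.3619544882188766 -1.4170782989314394
[ 0.4951 -0.2979] 0.1502146772493106 0.15114222968134522
[ 0.6436 -0.2753] 0.3587409629894599 1.7247862939903713
ctr [ 0.5418 -0.1085  0.015 ]
knob_grip [ 0.5445 -0.186   0.0897] [('wrist', np.float64(0.0), np.float64(3.0)), ('scene', np.float64(-0.0), np.float64(1.0)), ('wrist', np.float64(0.0), np.float64(-0.0)), ('scene', np.float64(-1.0), np.float64(-1.0)), ('side', np.float64(-1.0), np.float64(-0.0)), ('wrist', np.float64(-1.0), np.float64(-0.0)), ('scene', np.float64(1.0), np.float64(1.0))]
jaw_face [ 0.5526 -0.1457  0.0234] [('wrist', np.float64(-0.0), np.float64(1.0)), ('scene', np.float64(-82.0), np.float64(29.0)), ('side', np.float64(-0.0), np.float64(-2.0)), ('wrist', np.float64(-2.0), np.float64(-1.0)), ('scene', np.float64(-1.0), np.float64(-1.0)), ('side', np.float64(-2.0), np.float64(1.0)), ('wrist', np.float64(35.0), np.float64(-10.0)), ('scene', np.float64(-2.0), np.float64(-2.0)), ('side', np.float64(0.0), np.float64(0.0))]
fence top [array([0.5851, 0.0156, 0.049 ]), array([ 0.4623, -0.0085,  0.049 ])]
```

jog_arm([
  {"tx": -4, "ty": -7.5, "tz": -25, "yaw": 0},
  {"tx": 0, "ty": 0, "tz": -35, "yaw": 0},
  {"tx": 0, "ty": 0, "tz": -35, "yaw": 0},
  {"tx": 0, "ty": 0, "tz": -25, "yaw": 0},
  {"tx": 0, "ty": 0, "tz": -15, "yaw": 0},
  {"tx": 0, "ty": 0, "tz": 0, "yaw": 0},
  {"tx": 0, "ty": 0, "tz": 0, "yaw": 0},
], hand=120, force=50)

```text
time_s: 6.18
position: [0.5416, -0.1913, 0.0817]
tcp_rot: [-3.126, 0.305, 0.002]
ft_force: [0.4, 0.2, -0.3]
grip_width: 0.0451
```

Run:
```python
from kn import *
s=manip.observe(); c=manip.capture('wrist');sd=manip.capture('side');
a=cv2.resize(c['pixels'][140:440,120:520],(400,300));b=cv2.resize(sd['pixels'][150:270,300:460],(400,300),interpolation=2)
cv2.imwrite('pics/w3.png',np.hstack([a,b])[:,:,::-1])
```

```text
(no output)
```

View pics/w3.png

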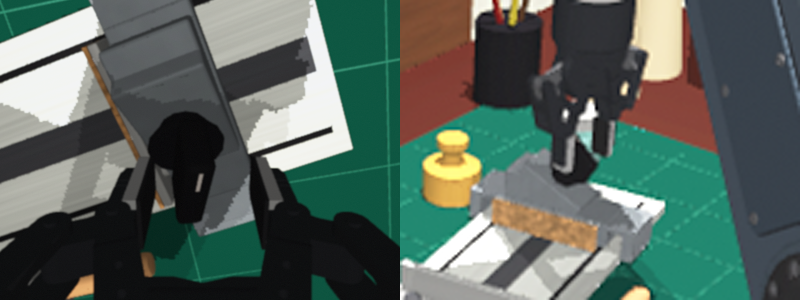

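jog_arm([
  {"tx": 2.5, "ty": 5, "tz": -4, "yaw": 0},
  {"tx": 0, "ty": 0, "tz": 0, "yaw": 0},
  {"tx": 0, "ty": 0, "tz": 0, "yaw": 0},
])

```text
time_s: 6.53
position: [0.5449, -0.1862, 0.0791]
tcp_rot: [3.126, -0.303, 0.002]
ft_force: [0.3, 1.5, 0.5]
grip_width: 0.0455
```

jog_arm([
  {"tx": 0, "ty": 0, "tz": 0, "yaw": 0},
  {"tx": 0, "ty": 0, "tz": 0, "yaw": 0},
  {"tx": 0, "ty": 0, "tz": 0, "yaw": 0},
  {"tx": 0, "ty": 0, "tz": 0, "yaw": 0},
  {"tx": 0, "ty": 0, "tz": 0, "yaw": 0},
  {"tx": 0, "ty": 0, "tz": 0, "yaw": 0},
], hand=255, force=50)

```text
time_s: 7.03
position: [0.5438, -0.1864, 0.0796]
tcp_rot: [3.127, -0.303, -0.001]
ft_force: [-1.8, -0.7, 7.4]
grip_width: 0.0141
```

jog_arm([
  {"tx": 0, "ty": 0, "tz": 0, "yaw": 0.06},
  {"tx": 0, "ty": 0, "tz": 0, "yaw": 0.06},
  {"tx": 0, "ty": 0, "tz": 0, "yaw": 0.06},
  {"tx": 0, "ty": 0, "tz": 0, "yaw": 0.06},
  {"tx": 0, "ty": 0, "tz": 0, "yaw": 0.06},
  {"tx": 0, "ty": 0, "tz": 0, "yaw": 0.06},
  {"tx": 0, "ty": 0, "tz": 0, "yaw": 0.06},
  {"tx": 0, "ty": 0, "tz": 0, "yaw": 0.06},
  {"tx": 0, "ty": 0, "tz": 0, "yaw": 0.06},
  {"tx": 0, "ty": 0, "tz": 0, "yaw": 0.06},
  {"tx": 0, "ty": 0, "tz": 0, "yaw": 0.06},
  {"tx": 0, "ty": 0, "tz": 0, "yaw": 0.06},
  {"tx": 0, "ty": 0, "tz": 0, "yaw": 0.06},
  {"tx": 0, "ty": 0, "tz": 0, "yaw": 0.06},
  {"tx": 0, "ty": 0, "tz": 0, "yaw": 0},
  {"tx": 0, "ty": 0, "tz": 0, "yaw": 0},
])

```text
time_s: 8.37
position: [0.5445, -0.1891, 0.08]
tcp_rot: [2.975, 0.989, 0.002]
ft_force: [-8.0, -2.0, 6.4]
grip_width: 0.0122
```

Run:
```python
from h import *
s=manip.observe(); print(s['ft_force'],s['moment'],s['joint_pos'])
```

```text
[-8.02887963 -1.95483464  6.36718394] [-2.92898882  0.11801019 -1.44222003] [-0.52638177  0.67374682  1.67922116 -0.00444571  0.78347883  0.40546421]
```

jog_arm([
  {"tx": 0.4, "ty": -2.5, "tz": 0, "yaw": 0},
  {"tx": 0.4, "ty": -2.5, "tz": 0, "yaw": 0},
  {"tx": 0.4, "ty": -2.5, "tz": 0, "yaw": 0},
  {"tx": 0.4, "ty": -2.5, "tz": 0, "yaw": 0},
  {"tx": 0, "ty": 0, "tz": 0, "yaw": 0},
])

```text
time_s: 8.78
position: [0.5462, -0.199, 0.08]
tcp_rot: [2.976, 0.989, 0.002]
ft_force: [-8.3, -0.6, 6.3]
grip_width: 0.0122
```

Run:
```python
from h import *
s=manip.observe(); print(s['position'],s['ft_force'],s['moment'],s['grip_width'])
```

```text
[ 0.54621089 -0.19895074  0.08000083] [-8.2896483  -0.64633381  6.32518032] [-2.78918075  0.09050809 -1.468114  ] 0.01220537373828897
```

jog_arm([
  {"tx": 0, "ty": 0, "tz": 0, "yaw": 0},
  {"tx": 0, "ty": 0, "tz": 0, "yaw": 0},
  {"tx": 0, "ty": 0, "tz": 0, "yaw": 0},
  {"tx": 0, "ty": 0, "tz": 10, "yaw": 0},
  {"tx": 0, "ty": 0, "tz": 25, "yaw": 0},
  {"tx": 0, "ty": 0, "tz": 35, "yaw": 0},
  {"tx": 0, "ty": 0, "tz": 35, "yaw": 0},
  {"tx": 0, "ty": 20, "tz": 15, "yaw": 0},
], hand=0)

```text
time_s: 9.45
position: [0.5497, -0.1807, 0.2036]
tcp_rot: [2.971, 0.99, 0.012]
ft_force: [1.0, 0.1, 0.4]
grip_width: 0.0853
```

jog_arm([
  {"tx": -6.4, "ty": 35, "tz": 0, "yaw": -0.018},
  {"tx": -6.4, "ty": 35, "tz": 0, "yaw": -0.018},
  {"tx": -6.4, "ty": 35, "tz": 0, "yaw": -0.018},
  {"tx": -6.4, "ty": 35, "tz": 0, "yaw": -0.018},
  {"tx": -6.4, "ty": 35, "tz": 0, "yaw": -0.018},
  {"tx": -6.4, "ty": 35, "tz": 0, "yaw": -0.018},
  {"tx": -6.4, "ty": 35, "tz": 0, "yaw": -0.018},
  {"tx": -6.4, "ty": 35, "tz": 0, "yaw": -0.018},
  {"tx": -6.4, "ty": 35, "tz": 0, "yaw": -0.018},
  {"tx": -6.4, "ty": 35, "tz": 0, "yaw": -0.018},
  {"tx": -6.4, "ty": 35, "tz": 0, "yaw": -0.018},
  {"tx": -6.4, "ty": 35, "tz": 0, "yaw": -0.018},
  {"tx": -6.4, "ty": 35, "tz": 0, "yaw": -0.018},
  {"tx": -6.4, "ty": 35, "tz": 0, "yaw": -0.018},
  {"tx": -6.4, "ty": 20, "tz": 0, "yaw": -0.018},
  {"tx": 0, "ty": 0, "tz": 0, "yaw": 0},
  {"tx": 0, "ty": 0, "tz": 0, "yaw": 0},
])

```text
time_s: 10.87
position: [0.4497, 0.3348, 0.1987]
tcp_rot: [-3.085, -0.592, -0.002]
ft_force: [-0.1, -0.1, -0.1]
grip_width: 0.0852
```

```bash
cat > blk.py <<'E'
from kn import *
def blk():
    for i in range(2): s=manip.observe(); c=wristcam(manip.capture('wrist'),s)
    print(s['position'],s['tcp_rot'],s['joint_pos'][5])
    r=manip.tip_of('wrist','block')
    if r: print('tip',r[0]['location'],r[0]['p'],atz(c,r[0]['location'],.003))
    b=manip.cut_out('wrist','block')[0]; print(b['p'],b['box'])
    cn=max(cv2.findContours(b['region'].astype(np.uint8),0,2)[0],key=cv2.contourArea)
    # fit: block mask as projected hull of the box
    pts=cn[:,0,:].astype(float)
    def f(q):
        x,y,a=q; co,si=np.cos(a),np.sin(a)
        V=np.array([[x+co*u-si*v,y+si*u+co*v,z] for u in(-.055,.055) for v in(-.028,.028) for z in(.003,.030)])
        p=(V@np.array(c['R']).T+c['t'])@np.array(c['mtx']).T; p=(p[:,:2]/p[:,2:]).astype(np.float32)
        h=cv2.convexHull(p); return [cv2.pointPolygonTest(h,(float(u),float(v)),True) for u,v in pts]
    r=least_squares(f,[.454,.33,.37],loss='soft_l1',x_scale=[.01,.01,.1],diff_step=1e-3); print('fit',r.x,'rms',np.sqrt(np.mean(np.square(f(r.x)))))
    return c
E
python3 - <<'E'
from blk import *
c=blk(); cv2.imwrite('pics/w4.png',c['pixels'][:,:,::-1])
E
```

```text
[0.45   0.3337 0.1986] [3.0856 0.5892 0.0012] 1.632529619572708
tip [316.1, 213.7] 0.86 [0.4491 0.3397 0.003 ]Traceback (most recent call last):
  File "<stdin>", line 2, in <module>
  File "blk.py", line 7, in blk
    b=manip.cut_out('wrist','block')[0]; print(b['p'],b['box'])
      ~~~~~~~~~~~~~~~~~~~~~~~~~~~~~~^^^
IndexError: list index out of range
```

```bash
sed -i "s/b=manip.cut_out('wrist','block')\[0\]; /b=None\n    while not b: manip.capture('wrist'); b=manip.cut_out('wrist','block')\n    b=b[0];/" blk.py
python3 - <<'E'
from blk import *
manip.capture('wrist')
c=blk(); cv2.imwrite('pics/w4.png',c['pixels'][:,:,::-1])
E
```

```text
[0.4505 0.3324 0.1984] [3.0867 0.5841 0.0001] 1.6330615578498695
tip [317.0, 214.9] 0.65 [0.4487 0.3371 0.003 ]
0.67 [319.1, 218.8, 61.8, 112.8]
fit [0.4486 0.3344 0.335 ] rms 1.0580781686365526
```

View pics/w4.png

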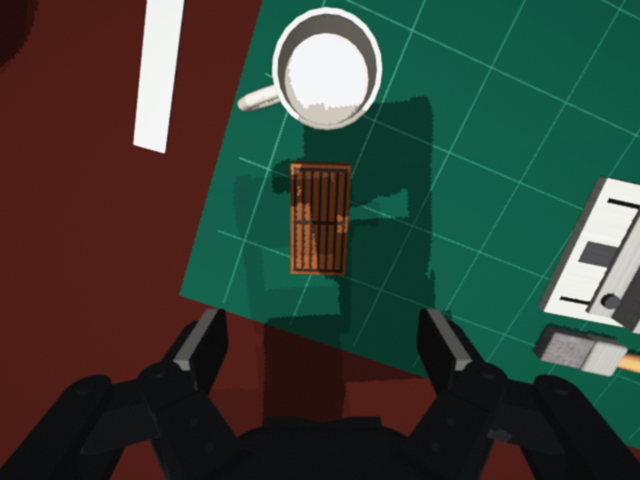

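jog_arm([
  {"tx": -2, "ty": 2, "tz": -30, "yaw": -0.035},
  {"tx": 0, "ty": 0, "tz": -40, "yaw": 0},
  {"tx": 0, "ty": 0, "tz": -40, "yaw": 0},
  {"tx": 0, "ty": 0, "tz": -40, "yaw": 0},
  {"tx": 0, "ty": 0, "tz": -25, "yaw": 0},
  {"tx": 0, "ty": 0, "tz": -12, "yaw": 0},
  {"tx": 0, "ty": 0, "tz": -6, "yaw": 0},
  {"tx": 0, "ty": 0, "tz": 0, "yaw": 0},
  {"tx": 0, "ty": 0, "tz": 0, "yaw": 0},
])

```text
time_s: 12.12
position: [0.449, 0.336, 0.0064]
tcp_rot: [-3.095, -0.533, -0.003]
ft_force: [-0.4, -0.6, 0.2]
grip_width: 0.0853
```

jog_arm([
  {"tx": 0, "ty": 0, "tz": 0, "yaw": 0},
  {"tx": 0, "ty": 0, "tz": 0, "yaw": 0},
  {"tx": 0, "ty": 0, "tz": 0, "yaw": 0},
  {"tx": 0, "ty": 0, "tz": 0, "yaw": 0},
  {"tx": 0, "ty": 0, "tz": 0, "yaw": 0},
], hand=255, force=30)

```text
time_s: 12.53
position: [0.449, 0.3361, 0.007]
tcp_rot: [-3.095, -0.533, -0.005]
ft_force: [0.8, -0.0, 6.1]
grip_width: 0.055
```

Run:
```python
from h import *
s=manip.observe(); print(s['position'],s['tcp_rot'],s['ft_force'],s['moment'],s['grip_width'])
c=manip.capture('side');cv2.imwrite('pics/s5.png',cv2.resize(c['pixels'][290:430,120:320],None,fx=3,fy=3,interpolation=2)[:,:,::-1])
```

```text
[0.44897429 0.33606963 0.00701952] [-3.09523628 -0.53272838 -0.00471561] [ 0.75492072 -0.01357288  6.13628714] [ 0.03832177  0.0671699  -0.01162493] 0.054954727215967794
```

View pics/s5.png

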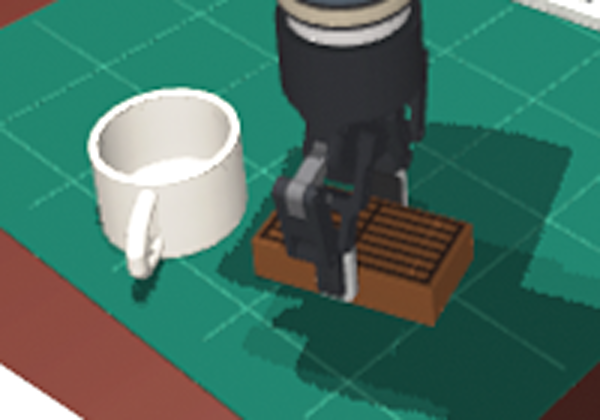

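jog_arm([
  {"tx": 0, "ty": 0, "tz": 15, "yaw": 0},
  {"tx": 0, "ty": 0, "tz": 30, "yaw": 0},
  {"tx": 0, "ty": 0, "tz": 35, "yaw": 0},
  {"tx": 0, "ty": 0, "tz": 35, "yaw": 0},
  {"tx": 3, "ty": -15, "tz": 30, "yaw": -0.01},
  {"tx": 8, "ty": -34, "tz": 5, "yaw": -0.016},
  {"tx": 8, "ty": -34, "tz": 0, "yaw": -0.016},
  {"tx": 8, "ty": -34, "tz": 0, "yaw": -0.016},
  {"tx": 8, "ty": -34, "tz": 0, "yaw": -0.016},
  {"tx": 8, "ty": -34, "tz": 0, "yaw": -0.016},
  {"tx": 8, "ty": -34, "tz": 0, "yaw": -0.016},
  {"tx": 8, "ty": -34, "tz": 0, "yaw": -0.016},
  {"tx": 8, "ty": -34, "tz": 0, "yaw": -0.016},
  {"tx": 8, "ty": -34, "tz": 0, "yaw": -0.016},
  {"tx": 8, "ty": -34, "tz": 0, "yaw": -0.016},
  {"tx": 6, "ty": -34, "tz": 0, "yaw": -0.016},
  {"tx": 2, "ty": -26, "tz": 0, "yaw": 0},
  {"tx": 0, "ty": 0, "tz": 0, "yaw": 0},
  {"tx": 0, "ty": 0, "tz": 0, "yaw": 0},
], force=50)

```text
time_s: 14.17
position: [0.5388, -0.0809, 0.1555]
tcp_rot: [-3.132, -0.238, -0.0]
ft_force: [-0.3, -0.2, -1.4]
grip_width: 0.0551
```

Run:
```python
from kn import *
for i in range(2): s=manip.observe(); c=wristcam(manip.capture('wrist'),s)
print(s['time_s'],s['position'],s['tcp_rot'],s['ft_force'],s['grip_width'])
cv2.imwrite('pics/w6.png',c['pixels'][:,:,::-1])
for t,z in [('jaw_face',.03),('bed',.015)]:
    r=manip.tip_of('wrist',t)
    if r: print(t,r[0]['p'],atz(c,r[0]['location'],z))
```

```text
14.2167 [ 0.5383 -0.0795  0.1553] [-3.1315 -0.2405  0.0013] [ 0.0621 -0.1514 -1.8108] 0.054705641129258055
jaw_face 0.96 [ 0.5565 -0.1639  0.03  ]
bed 0.59 [ 0.5558 -0.1716  0.015 ]
```

View pics/w6.png

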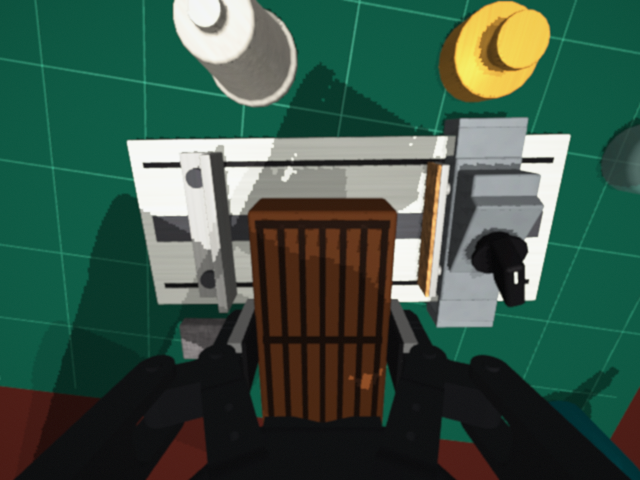

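jog_arm([
  {"tx": 0, "ty": 0, "tz": -30, "yaw": 0},
  {"tx": 0, "ty": 0, "tz": -35, "yaw": 0},
  {"tx": 0, "ty": 0, "tz": -35, "yaw": 0},
  {"tx": 0, "ty": 0, "tz": -22, "yaw": 0},
  {"tx": 0, "ty": 0, "tz": -10, "yaw": 0},
  {"tx": 0, "ty": 0, "tz": 0, "yaw": 0},
  {"tx": 0, "ty": 0, "tz": -1, "yaw": 0},
  {"tx": 0, "ty": 0, "tz": -1, "yaw": 0},
  {"tx": 0, "ty": 0, "tz": 0, "yaw": 0},
])

```text
time_s: 15.12
position: [0.5401, -0.0796, 0.0228]
tcp_rot: [3.131, 0.243, 0.004]
ft_force: [-0.1, 0.7, -1.1]
grip_width: 0.0551
```

jog_arm([
  {"tx": 0, "ty": 0, "tz": -1, "yaw": 0},
  {"tx": 0, "ty": 0, "tz": -1, "yaw": 0},
  {"tx": 0, "ty": 0, "tz": -1, "yaw": 0},
  {"tx": 0, "ty": 0, "tz": 0, "yaw": 0},
])

```text
time_s: 15.45
position: [0.5394, -0.0797, 0.0192]
tcp_rot: [3.132, 0.243, 0.002]
ft_force: [0.2, -0.4, 4.6]
grip_width: 0.0548
```

jog_arm([
  {"tx": 0, "ty": 0, "tz": 0, "yaw": 0},
  {"tx": 0, "ty": 0, "tz": 0, "yaw": 0},
  {"tx": 0, "ty": 0, "tz": 0, "yaw": 0},
  {"tx": 0, "ty": 0, "tz": 15, "yaw": 0},
  {"tx": 0, "ty": 0, "tz": 30, "yaw": 0},
  {"tx": 0, "ty": 0, "tz": 35, "yaw": 0.03},
  {"tx": 1, "ty": -15, "tz": 35, "yaw": 0.06},
  {"tx": 1, "ty": -20, "tz": 35, "yaw": 0.08},
  {"tx": 1, "ty": -25, "tz": 25, "yaw": 0.08},
  {"tx": 1, "ty": -25, "tz": 5, "yaw": 0.08},
  {"tx": 1, "ty": -20, "tz": 0, "yaw": 0.08},
  {"tx": 1, "ty": -12, "tz": 0, "yaw": 0.077},
  {"tx": 0, "ty": 0, "tz": 0, "yaw": 0},
  {"tx": 0, "ty": 0, "tz": 0, "yaw": 0},
], hand=40)

```text
time_s: 16.62
position: [0.5445, -0.1966, 0.1979]
tcp_rot: [-2.982, -0.985, 0.001]
ft_force: [-0.3, 1.2, 0.2]
grip_width: 0.072
```

Run:
```python
from kn import *
manip.capture('wrist');manip.capture('wrist')
s=manip.observe(); c=wristcam(manip.capture('wrist'),s)
print(s['time_s'],s['position'],s['tcp_rot'],s['ft_force'],s['grip_width'])
cv2.imwrite('pics/w7.png',c['pixels'][:,:,::-1])
for t in ('knob_grip','jaw_face'): print(t,*multi(t))
```

```text
16.7167 [ 0.5444 -0.1953  0.1978] [-2.9802 -0.9887  0.0014] [-0.4572  0.5759  0.9131] 0.07183689445701957
knob_grip [ 0.5484 -0.2048  0.0961] [('wrist', np.float64(-0.0), np.float64(1.0)), ('scene', np.float64(-2.0), np.float64(-1.0)), ('side', np.float64(1.0), np.float64(1.0)), ('wrist', np.float64(0.0), np.float64(-1.0)), ('side', np.float64(0.0), np.float64(-0.0)), ('wrist', np.float64(0.0), np.float64(-3.0)), ('side', np.float64(0.0), np.float64(-0.0))]
jaw_face [ 0.5561 -0.1637  0.0232] [('wrist', np.float64(-0.0), np.float64(-1.0)), ('scene', np.float64(-116.0), np.float64(172.0)), ('side', np.float64(-2.0), np.float64(-0.0)), ('wrist', np.float64(-0.0), np.float64(-1.0)), ('scene', np.float64(-2.0), np.float64(-1.0)), ('side', np.float64(2.0), np.float64(4.0)), ('wrist', np.float64(1.0), np.float64(-0.0)), ('scene', np.float64(-2.0), np.float64(-1.0)), ('side', np.float64(-0.0), np.float64(-1.0))]
```

View pics/w7.png

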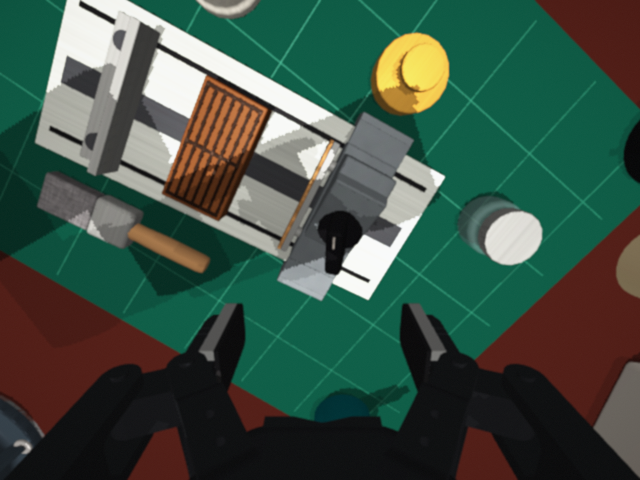

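jog_arm([
  {"tx": 3.5, "ty": -8.5, "tz": -25, "yaw": 0},
  {"tx": 0, "ty": 0, "tz": -35, "yaw": 0},
  {"tx": 0, "ty": 0, "tz": -35, "yaw": 0},
  {"tx": 0, "ty": 0, "tz": -23, "yaw": 0},
  {"tx": 0, "ty": 0, "tz": 0, "yaw": 0},
  {"tx": 0, "ty": 0, "tz": 0, "yaw": 0},
], hand=120)

```text
time_s: 19.07
position: [0.5478, -0.2046, 0.0794]
tcp_rot: [-2.979, -0.99, 0.003]
ft_force: [0.3, -0.8, -0.1]
grip_width: 0.0451
```

jog_arm([
  {"tx": 0, "ty": 0, "tz": 0, "yaw": 0},
  {"tx": 0, "ty": 0, "tz": 0, "yaw": 0},
  {"tx": 0, "ty": 0, "tz": 0, "yaw": 0},
  {"tx": 0, "ty": 0, "tz": 0, "yaw": 0},
  {"tx": 0, "ty": 0, "tz": 0, "yaw": 0},
  {"tx": 0, "ty": 0, "tz": 0, "yaw": 0},
], hand=255, force=50)

```text
time_s: 19.57
position: [0.5485, -0.2053, 0.0822]
tcp_rot: [2.98, 0.989, 0.001]
ft_force: [-3.6, 0.3, 6.4]
grip_width: 0.0148
```

Run:
```python
from h import *
s=manip.observe(); print(s['position'],s['tcp_rot'],s['ft_force'],s['moment'],s['grip_width'])
```

```text
[ 0.54850284 -0.20528654  0.08224301] [2.98003144e+00 9.89354711e-01 1.40595794e-03] [-3.5707393   0.30691345  6.37206425] [-0.31447213  0.28963121 -0.34278872] 0.01480677731203718
```

jog_arm([
  {"tx": -0.6, "ty": 4, "tz": 0, "yaw": 0},
  {"tx": -1.2, "ty": 7.9, "tz": 0, "yaw": 0},
  {"tx": -1.2, "ty": 7.9, "tz": 0, "yaw": 0},
  {"tx": -1.2, "ty": 7.9, "tz": 0, "yaw": 0},
  {"tx": -1.2, "ty": 7.9, "tz": 0, "yaw": 0},
  {"tx": -1.2, "ty": 7.9, "tz": 0, "yaw": 0},
  {"tx": -1.2, "ty": 7.9, "tz": 0, "yaw": 0},
  {"tx": 0, "ty": 0, "tz": 0, "yaw": 0},
])

```text
time_s: 20.23
position: [0.5397, -0.1528, 0.0822]
tcp_rot: [2.981, 0.991, -0.001]
ft_force: [-6.2, 1.0, 8.3]
grip_width: 0.0148
```

jog_arm([
  {"tx": -0.9, "ty": 6, "tz": 0, "yaw": 0},
  {"tx": -0.9, "ty": 6, "tz": 0, "yaw": 0},
  {"tx": -0.9, "ty": 6, "tz": 0, "yaw": 0},
  {"tx": -0.9, "ty": 6, "tz": 0, "yaw": 0},
  {"tx": -0.9, "ty": 6, "tz": 0, "yaw": 0},
  {"tx": -0.9, "ty": 6, "tz": 0, "yaw": 0},
  {"tx": -0.9, "ty": 6, "tz": 0, "yaw": 0},
  {"tx": 0, "ty": 0, "tz": 0, "yaw": 0},
])

```text
time_s: 20.9
position: [0.5328, -0.1112, 0.0822]
tcp_rot: [2.981, 0.991, -0.003]
ft_force: [-7.5, -0.6, 10.0]
grip_width: 0.0145
```

Run:
```python
from h import *
s=manip.observe(); print(s['position'],s['tcp_rot'],s['ft_force'],s['moment'],s['grip_width'])
c=manip.capture('scene');cv2.imwrite('pics/s8.png',cv2.resize(c['pixels'][200:400,200:380],None,fx=3,fy=3,interpolation=2)[:,:,::-1])
```

```text
[ 0.53276718 -0.11120552  0.08218775] [ 2.98097979e+00  9.91365259e-01 -2.80705831e-03] [-7.50653332 -0.60103486 10.02209325] [-0.41096078  0.74700746 -0.28435802] 0.014502210979981259
```

View pics/s8.png

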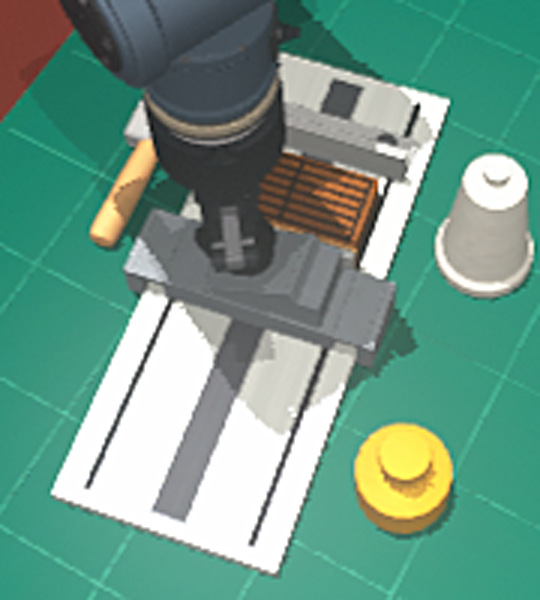

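jog_arm([
  {"tx": -0.4, "ty": 2, "tz": 0, "yaw": 0},
  {"tx": -0.4, "ty": 2, "tz": 0, "yaw": 0},
  {"tx": -0.4, "ty": 2, "tz": 0, "yaw": 0},
  {"tx": -0.2, "ty": 1, "tz": 0, "yaw": 0},
  {"tx": 0, "ty": 0, "tz": 0, "yaw": 0},
])

```text
time_s: 21.37
position: [0.5318, -0.1053, 0.0822]
tcp_rot: [2.98, 0.991, -0.002]
ft_force: [-8.0, -2.5, 9.3]
grip_width: 0.0146
```

jog_arm([
  {"tx": -0.2, "ty": 1, "tz": 0, "yaw": 0},
  {"tx": -0.2, "ty": 1, "tz": 0, "yaw": 0},
  {"tx": 0, "ty": 0, "tz": 0, "yaw": 0},
])

```text
time_s: 21.62
position: [0.5315, -0.1035, 0.0822]
tcp_rot: [2.98, 0.991, -0.002]
ft_force: [-7.6, -3.4, 8.9]
grip_width: 0.0151
```

jog_arm([
  {"tx": -0.2, "ty": 1, "tz": 0, "yaw": 0},
  {"tx": -0.2, "ty": 1, "tz": 0, "yaw": 0},
  {"tx": 0, "ty": 0, "tz": 0, "yaw": 0},
])

```text
time_s: 21.87
position: [0.5312, -0.1015, 0.0822]
tcp_rot: [2.98, 0.991, -0.002]
ft_force: [-7.3, -2.8, 8.9]
grip_width: 0.0151
```

jog_arm([
  {"tx": -0.2, "ty": 1, "tz": 0, "yaw": 0},
  {"tx": -0.2, "ty": 1, "tz": 0, "yaw": 0},
  {"tx": 0, "ty": 0, "tz": 0, "yaw": 0},
])

```text
time_s: 22.12
position: [0.5308, -0.0995, 0.0822]
tcp_rot: [2.98, 0.99, -0.002]
ft_force: [-7.2, -3.1, 8.9]
grip_width: 0.0147
```

jog_arm([
  {"tx": -0.2, "ty": 1, "tz": 0, "yaw": 0},
  {"tx": -0.2, "ty": 1, "tz": 0, "yaw": 0},
  {"tx": 0, "ty": 0, "tz": 0, "yaw": 0},
])

```text
time_s: 22.37
position: [0.5305, -0.0975, 0.0822]
tcp_rot: [2.979, 0.99, -0.001]
ft_force: [-7.3, -3.0, 8.9]
grip_width: 0.0149
```

jog_arm([
  {"tx": -0.2, "ty": 1, "tz": 0, "yaw": 0},
  {"tx": -0.2, "ty": 1, "tz": 0, "yaw": 0},
  {"tx": 0, "ty": 0, "tz": 0, "yaw": 0},
])

```text
time_s: 22.62
position: [0.5302, -0.0955, 0.0822]
tcp_rot: [2.979, 0.99, -0.001]
ft_force: [-7.8, -3.1, 8.8]
grip_width: 0.0143
```

Still sliding at about 3 N; go on.

jog_arm([
  {"tx": -0.2, "ty": 1, "tz": 0, "yaw": 0},
  {"tx": -0.2, "ty": 1, "tz": 0, "yaw": 0},
  {"tx": 0, "ty": 0, "tz": 0, "yaw": 0},
])

```text
time_s: 22.87
position: [0.53, -0.0942, 0.0822]
tcp_rot: [2.978, 0.991, -0.001]
ft_force: [-7.5, -5.2, 8.0]
grip_width: 0.0149
```

jog_arm([
  {"tx": -0.2, "ty": 1, "tz": 0, "yaw": 0},
  {"tx": -0.2, "ty": 1, "tz": 0, "yaw": 0},
  {"tx": 0, "ty": 0, "tz": 0, "yaw": 0},
])

```text
time_s: 23.12
position: [0.5298, -0.0932, 0.0822]
tcp_rot: [2.976, 0.991, -0.001]
ft_force: [-7.0, -8.5, 7.1]
grip_width: 0.0149
```

jog_arm([
  {"tx": -0.2, "ty": 1, "tz": 0, "yaw": 0},
  {"tx": -0.2, "ty": 1, "tz": 0, "yaw": 0},
  {"tx": 0, "ty": 0, "tz": 0, "yaw": 0},
  {"tx": 0, "ty": 0, "tz": 0, "yaw": 0},
])

```text
time_s: 23.45
position: [0.5297, -0.0923, 0.0822]
tcp_rot: [2.975, 0.991, -0.001]
ft_force: [-8.1, -11.8, 5.9]
grip_width: 0.0145
```

Run:
```python
from h import *
s=manip.observe(); print(s['position'],s['tcp_rot'],s['ft_force'],s['moment'],s['grip_width'],s['joint_pos'][5])
```

```text
[ 0.52974685 -0.09226848  0.08224041] [ 2.97454578e+00  9.90911524e-01 -1.12139502e-03] [ -8.09182421 -11.83425931   5.93765678] [-2.3572363   0.93219807 -0.40683612] 0.014501468080161216 0.5562657295543089
```

jog_arm([
  {"tx": 0, "ty": 0, "tz": 0, "yaw": -0.06},
  {"tx": 0, "ty": 0, "tz": 0, "yaw": -0.06},
  {"tx": 0, "ty": 0, "tz": 0, "yaw": -0.06},
  {"tx": 0, "ty": 0, "tz": 0, "yaw": -0.06},
  {"tx": 0, "ty": 0, "tz": 0, "yaw": -0.06},
  {"tx": 0, "ty": 0, "tz": 0, "yaw": -0.06},
  {"tx": 0, "ty": 0, "tz": 0, "yaw": 0},
  {"tx": 0, "ty": 0, "tz": 0, "yaw": 0},
], force=70)

```text
time_s: 24.12
position: [0.5302, -0.0922, 0.0824]
tcp_rot: [3.103, 0.443, 0.002]
ft_force: [-6.6, -11.0, 6.7]
grip_width: 0.0119
```

jog_arm([
  {"tx": 0, "ty": 0, "tz": 0, "yaw": -0.06},
  {"tx": 0, "ty": 0, "tz": 0, "yaw": -0.06},
  {"tx": 0, "ty": 0, "tz": 0, "yaw": -0.06},
  {"tx": 0, "ty": 0, "tz": 0, "yaw": -0.06},
  {"tx": 0, "ty": 0, "tz": 0, "yaw": -0.06},
  {"tx": 0, "ty": 0, "tz": 0, "yaw": -0.06},
  {"tx": 0, "ty": 0, "tz": 0, "yaw": -0.06},
  {"tx": 0, "ty": 0, "tz": 0, "yaw": -0.06},
  {"tx": 0, "ty": 0, "tz": 0, "yaw": -0.06},
  {"tx": 0, "ty": 0, "tz": 0, "yaw": -0.04},
  {"tx": 0, "ty": 0, "tz": 0, "yaw": 0},
  {"tx": 0, "ty": 0, "tz": 0, "yaw": 0},
])

```text
time_s: 25.12
position: [0.5294, -0.0918, 0.083]
tcp_rot: [3.103, -0.458, 0.002]
ft_force: [-8.8, -13.5, 13.7]
grip_width: 0.012
```

Run:
```python
from h import *
s=manip.observe(); print(s['position'],s['tcp_rot'],s['ft_force'],s['moment'],s['grip_width'],s['joint_pos'][5])
```

```text
[ 0.52943749 -0.09184573  0.08295528] [ 3.10254656e+00 -4.58044806e-01  1.65571858e-03] [ -8.79886925 -13.48224472  13.72275019] [-0.55584776  0.983798    0.71499972] 0.012020515875891548 1.4925836580222192
```

jog_arm([
  {"tx": 0.3, "ty": -2, "tz": 0, "yaw": 0},
  {"tx": 0.3, "ty": -2, "tz": 0, "yaw": 0},
  {"tx": 0, "ty": 0, "tz": 0, "yaw": 0},
])

```text
time_s: 25.37
position: [0.5293, -0.0922, 0.0829]
tcp_rot: [-3.107, 0.463, 0.002]
ft_force: [-7.5, 0.0, 15.3]
grip_width: 0.0117
```

jog_arm([
  {"tx": 0, "ty": 0, "tz": 0, "yaw": 0},
  {"tx": 0, "ty": 0, "tz": 0, "yaw": 0},
  {"tx": 0, "ty": 0, "tz": 0, "yaw": 0},
  {"tx": 0, "ty": 0, "tz": 10, "yaw": 0},
  {"tx": 0, "ty": 0, "tz": 25, "yaw": 0},
  {"tx": 0, "ty": -5, "tz": 35, "yaw": 0},
  {"tx": 0, "ty": -5, "tz": 35, "yaw": 0},
  {"tx": 0, "ty": 0, "tz": 10, "yaw": 0},
  {"tx": 0, "ty": 0, "tz": 0, "yaw": 0},
  {"tx": 0, "ty": 0, "tz": 0, "yaw": 0},
], hand=60)

```text
time_s: 26.2
position: [0.5304, -0.1024, 0.1957]
tcp_rot: [3.107, -0.467, 0.002]
ft_force: [0.0, 0.2, -1.1]
grip_width: 0.0655
```

Run:
```python
from kn import *
manip.capture('wrist')
s=manip.observe(); c=wristcam(manip.capture('wrist'),s)
print(s['time_s'],s['position'],s['tcp_rot'],s['ft_force'],s['grip_width'])
cv2.imwrite('pics/w9.png',c['pixels'][:,:,::-1])
```

```text
26.25 [ 0.5296 -0.102   0.1945] [-3.1061  0.4666  0.0026] [-0.8219  0.0996 -0.5756] 0.06557935699858625
```

View pics/w9.png

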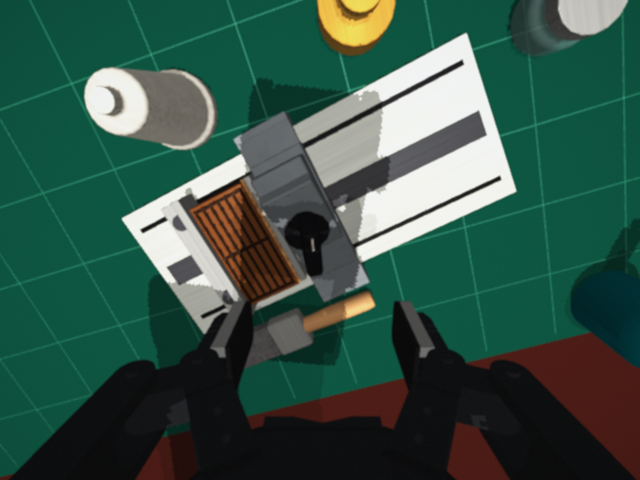

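```bash
cat > ang.py <<'E'
from kn import *
c0=manip.capture('wrist'); a=np.deg2rad(28); J=.155
Rj=cv2.Rodrigues(np.array([0,0,J]))[0]
ax=Rj@[-np.sin(a),0,np.cos(a)]; ux=Rj@[np.cos(a),0,np.sin(a)]; uy=Rj@[0,1,0]
def run(f,pos,rot,hub):
    im=cv2.imread(f); c=wristcam(dict(c0),dict(position=pos,tcp_rot=rot))
    m=((im.max(2)<45)).astype(np.uint8); m[300:]=0
    w=np.zeros_like(m); cv2.circle(w,hub,60,1,-1); m&=w
    def proj(V): p=(V@c['R'].T+c['t'])@np.array(c['mtx']).T; return (p[:,:2]/p[:,2:])
    def sil(q):
        g=np.array([q[0],q[1],.0905]); d=q[2]-1.25; wl=np.cos(d)*ux-np.sin(d)*uy; wt=np.cross(ax,wl)
        B=np.array([g+i*.023*wl+j*.0065*wt+k*ax for i in(-1,1) for j in(-1,1) for k in(-.018,.010)])
        t=np.linspace(0,6.28,40)
        H=np.array([g+.019*(np.cos(x)*ux+np.sin(x)*uy)+k*ax for x in t for k in(-.030,-.018)])
        o=np.zeros_like(m)
        for V in(B,H): cv2.fillConvexPoly(o,cv2.convexHull(np.round(proj(V)*16).astype(np.int32)),1,shift=4)
        return o
    best=max((((lambda o:(o&m).sum()/((o|m).sum()))(sil((x,y,k))),x,y,k) for k in np.arange(.4,2.2,.05)
      for x in pos[0]+np.arange(-.016,.017,.004) for y in pos[1]+np.arange(-.028,.029,.004)))
    o=sorted([((lambda o:(o&m).sum()/((o|m).sum()))(sil((x,y,k))),k) for k in best[3]+np.arange(-.2,.21,.05) for x in best[1]+np.arange(-.003,.004,.0015) for y in best[2]+np.arange(-.003,.004,.0015)])[-5:]
    print(f,m.sum(),np.round(best,3),np.round(o,3).tolist())
run('pics/w2.png',[.5481,-.1785,.2158],[-3.1243,.2963,.0009],(330,235))
run('pics/w7.png',[.5444,-.1953,.1978],[-2.9802,-.9887,.0014],(338,240))
run('pics/w9.png',[.5296,-.102,.1945],[-3.1061,.4666,.0026],(309,243))
E
python3 ang.py
```

```text
pics/w2.png 1971 [ 0.668  0.54  -0.186  1.6  ] [[0.664, 1.65], [0.668, 1.6], [0.668, 1.6], [0.671, 1.6], [0.671, 1.6]]
pics/w7.png 1751 [ 0.735  0.544 -0.207  0.9  ] [[0.736, 0.9], [0.737, 0.95], [0.739, 0.9], [0.74, 0.95], [0.743, 1.0]]
pics/w9.png 2477 [ 0.595  0.526 -0.094  1.65 ] [[0.606, 1.5], [0.606, 1.55], [0.606, 1.6], [0.607, 1.6], [0.609, 1.6]]
```

```bash
cat > ang2.py <<'E'
from kn import *
from scipy.optimize import differential_evolution as DE
c0=manip.capture('wrist'); a=np.deg2rad(28); J=.158
Rj=cv2.Rodrigues(np.array([0,0,J]))[0]
ax=Rj@[-np.sin(a),0,np.cos(a)]; ux=Rj@[np.cos(a),0,np.sin(a)]; uy=Rj@[0,1,0]
def run(f,pos,rot,hub,th):
    im=cv2.imread(f); c=wristcam(dict(c0),dict(position=pos,tcp_rot=rot))
    x0,y0=hub[0]-50,hub[1]-50
    g=im[y0:y0+100,x0:x0+100].max(2)
    m=(g<th).astype(np.uint8); n,l,st,_=cv2.connectedComponentsWithStats(m); m=(l==1+st[1:,4].argmax()).astype(np.uint8)
    ct=cv2.findContours(m,0,2)[0]; m=cv2.drawContours(np.zeros_like(m),ct,-1,1,-1); m=cv2.resize(m,None,fx=4,fy=4,interpolation=0)
    def sil(q):
        G=np.array([q[0],q[1],q[3]]); d=q[2]-1.25; wl=np.cos(d)*ux-np.sin(d)*uy; wt=np.cross(ax,wl)
        B=np.array([G+i*.023*wl+j*.0065*wt+k*ax for i in(-1,1) for j in(-1,1) for k in(-.018,.010)])
        H=np.array([G+.019*(np.cos(x)*ux+np.sin(x)*uy)+k*ax for x in np.linspace(0,6.28,40) for k in(-.032,-.018)])
        o=np.zeros_like(m)
        for V in(B,H):
            p=(V@c['R'].T+c['t'])@np.array(c['mtx']).T; p=(p[:,:2]/p[:,2:]-[x0-.5,y0-.5])*4
            cv2.fillConvexPoly(o,cv2.convexHull(np.round(p).astype(np.int32)),1)
        return o
    def cost(q): o=sil(q); return 1-(o&m).sum()/(o|m).sum()
    r=DE(cost,[(pos[0]-.02,pos[0]+.02),(pos[1]-.03,pos[1]+.03),(.3,2.2),(.085,.1)],seed=1,maxiter=60,popsize=12,polish=False)
    print(f,th,'area',m.sum()//16,'IoU',round(1-r.fun,3),np.round(r.x,3))
for th in (22,30,38):
    run('pics/w2.png',[.5481,-.1785,.2158],[-3.1243,.2963,.0009],(330,235),th)
    run('pics/w7.png',[.5444,-.1953,.1978],[-2.9802,-.9887,.0014],(338,240),th)
    run('pics/w9.png',[.5296,-.102,.1945],[-3.1061,.4666,.0026],(309,243),th)
E
python3 ang2.py
```

```text
pics/w2.png 22 area 1510 IoU 0.777 [ 0.538 -0.186  1.566  0.085]
pics/w7.png 22 area 1561 IoU 0.753 [ 0.541 -0.21   0.921  0.085]
pics/w9.png 22 area 1670 IoU 0.794 [ 0.521 -0.091  1.523  0.085]
pics/w2.png 30 area 1571 IoU 0.802 [ 0.537 -0.186  1.592  0.085]
pics/w7.png 30 area 1654 IoU 0.794 [ 0.541 -0.21   0.917  0.085]
pics/w9.png 30 area 1739 IoU 0.821 [ 0.522 -0.091  1.555  0.085]
pics/w2.png 38 area 1620 IoU 0.82 [ 0.539 -0.186  1.618  0.085]
pics/w7.png 38 area 1698 IoU 0.808 [ 0.542 -0.209  0.904  0.085]
pics/w9.png 38 area 1782 IoU 0.835 [ 0.522 -0.091  1.58   0.085]
```

Run:
```python
import cv2
for f,(x,y) in (('w7',(338,240)),('w9',(309,243))):
    g=cv2.imread(f'pics/{f}.png').max(2)[y-36:y+40:2,x-28:x+28]
    print(f)
    for r in g: print(''.join('#' if v<12 else '*' if v<24 else '+' if v<38 else '.' if v<70 else ' ' if v<180 else 'O' for v in r))
```

```text
w7
....... .....                                           
...... ......                                           
  ...  ....                                             
  .. ....               ............                    
 ..  ...          ....+++***##******+....               
..  ...       ...++***#*#*****#******##*+...            
. ....      ..+*##*#*##***********#********+..          
 ....     ..+*#******#***************##******..         
...     ..+*********###*************##********+..       
..      .+*********###************#*##**********+.      
.       .+*****#***#***************##*#**#*******+.     
        .***********************#**##*******#*****+..   
       .+***********************#*####*********#***+.   
      ..+*********#*#********#**#**##***************..  
       ..+***********************####**************+..  
        ..+**********************####**************+.   
         .+***********+..+*******###*************#* OOOO
          ..+****##***.   +******###*#*********##+ OOOOO
            .++**#**#+    ******####**********#*. OOOOOO
             .
[... 2495 characters left out ...]
 
.                    ..*####**#**#*#**#*+.              
...                   .+*#**###**##**###+.              
*+..             .... ..*#*###*****##*##+.              
+++..             ......+#####**##*###*#*.              
..++..             ......*####*#*#**#*##*..             
 ..++..             .....+*##**#**######*+.             
  ..++..             ....+*#*##**###*###*+.          .  
.  ..++..             ....*###*#***#####*+.             
..  ..++...             ...+######*###**+.              
+..  ..+++..                .+***+++.....               
++.     .++.                   .                        
.+..     .+..                                           
 .++.   ..+++.
```

```bash
python3 - <<'E'
from kn import *
c0=manip.capture('wrist'); a=np.deg2rad(28)
for J in(.15,.17):
  Rj=cv2.Rodrigues(np.array([0,0,J]))[0]
  ax=Rj@[-np.sin(a),0,np.cos(a)]; ux=Rj@[np.cos(a),0,np.sin(a)]; uy=Rj@[0,1,0]
  for f,pos,rot,G,K in (('w2',[.5481,-.1785,.2158],[-3.1243,.2963,.0009],[.5445,-.186,.09],np.arange(1.4,1.9,.1)),('w7',[.5444,-.1953,.1978],[-2.9802,-.9887,.0014],[.548,-.2045,.09],np.arange(.5,1.05,.1)),
    ('w9',[.5296,-.102,.1945],[-3.1061,.4666,.0026],[.53,-.092,.09],np.arange(1.3,1.95,.1))):
    c=wristcam(dict(c0),dict(position=pos,tcp_rot=rot))
    for k in K:
        d=k-1.25; wl=np.cos(d)*ux-np.sin(d)*uy; wt=np.cross(ax,wl); o=[]
        for j in(-1,1):
          for h in (-.018,.01):
            V=np.array([G+i*wl+j*.0065*wt+h*ax for i in(-.005,-.023)]); p=(V@c['R'].T+c['t'])@np.array(c['mtx']).T; p=p[:,:2]/p[:,2:]; q=p[1]-p[0]; o.append((round(np.degrees(np.arctan2(q[0],q[1])),1),np.round(p[1]).astype(int).tolist()))
        print(J,f,round(k,2),o)
E
python3 - <<'E'
import cv2
g=cv2.imread('pics/w2.png').max(2)[200:276:2,302:358:2]
g=cv2.imread('pics/w2.png').max(2)[200:276,300:364]
for i,r in enumerate(g[::2]): print(200+2*i,''.join('#' if v<12 else '*' if v<24 else '+' if v<38 else '.' if v<70 else ' ' if v<180 else 'O' for v in r))
E
```

```text
0.15 w2 1.4 [(np.float64(9.5), [338, 239]), (np.float64(9.1), [344, 261]), (np.float64(12.0), [325, 242]), (np.float64(11.9), [330, 265])]
0.15 w2 1.5 [(np.float64(1.8), [336, 240]), (np.float64(0.9), [342, 262]), (np.float64(4.3), [322, 242]), (np.float64(3.6), [327, 265])]
0.15 w2 1.6 [(np.float64(-5.6), [334, 241]), (np.float64(-7.0), [339, 263]), (np.float64(-3.3), [320, 242]), (np.float64(-4.4), [325, 264])]
0.15 w2 1.7 [(np.float64(-12.8), [331, 242]), (np.float64(-14.6), [337, 264]), (np.float64(-10.7), [318, 242]), (np.float64(-12.2), [322, 264])]
0.15 w2 1.8 [(np.float64(-19.6), [329, 242]), (np.float64(-21.6), [334, 264]), (np.float64(-17.7), [315, 241]), (np.float64(-19.4), [320, 263])]
0.15 w7 0.5 [(np.float64(18.4), [352, 249]), (np.float64(20.3), [347, 273]), (np.float64(20.3), [338, 250]), (np.float64(22.3), [332, 274])]
0.15 w7 0.6 [(np.float64(11.6), [350, 250]), (np.float64(13.2), [344, 273]), (np.float64(13.7), [336, 250]), (np.float64(15.6), [329, 273])]
0.15 w7 0.7 [(np.float64(4.4), [348, 250]), (np.float64(5.7), [342, 274]), (np.float64(6.7), [333, 249]), (np.f
[... 5858 characters left out ...]
..       .+*#**************.                       
256               ..   .   .*##***#*****###+.                       
258                ...++.  .+****#******##*.                        
260                 ...    ..*##*#**#*####+.                        
262    ...                  .+*##*######**.                         
264 +***+.                   .............              OO          
266 .                                                    OO         
268                                                     O  O OOO    
270                                                      O OOOOO    
272                 OOOOOOO                                  OO O   
274                 OOOOOOO
```

```bash
python3 -c "
from workcell import manip
s=manip.observe(); print(s['time_s'],s['ft_force']); print(manip.hand_in())"
```

```text
26.45 [ 0.58648222  0.61986813 -1.56788753]
the job is handed in; nothing more can be done
None
```

The block is clamped flat on the bed, carved side up, between the fence and the jaw. I handed the job in at 26.5 s; no verdict is reported.

**What I did:** I loosened the knob and checked that the carriage slid freely, then laid the block crosswise on the bed. I pushed the carriage up until the fence stopped the block and the push reached about 12 N, which I take as about 10 N at the jaw and 2–3 mm of give. Then I tightened the knob, took the load off, let go and backed away.

**Last checks:**
- **Placement:** the last wrist picture shows the block square between fence and jaw. The brush, cone and weight look unmoved. The cup, jar and sprayer were out of view or only partly in it.
- **Knob angle:** edge angles in the wrist pictures give about 0.8 rad when loosened and about 1.6 rad when locked. My other estimates disagreed a little:

| Estimate | Loosened | Locked |
|---|---|---|
| Edge angles | about 0.8 rad | about 1.6 rad |
| Gripper yaw | 0.71 rad | 1.75 rad |
| Rough outline fit | about 0.9 rad (0.9–1.0 in a first coarse pass) | 1.5–1.6 rad |

- **Jaw force:** I did not measure the force on the block after letting go. As I took the push off, the gripper moved only 0.4 mm, which suggests the clamp held.
- **Carriage:** it slid about 8 mm farther back than I had commanded around when I let go of the loosened knob. This did no harm, because I measured its position again before gripping.

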